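# Roll the pillar candle in front of the lantern

## Robot

A 7-joint arm with a two-finger parallel gripper is mounted at the origin on the work surface. World frame = base frame: x ahead of the robot, y to its left, z up, the work surface at z = 0. Lengths are in m, angles in rad, forces in N, time in s.
With the tool pointing down it reaches from about 0.425 to 0.925 m from the base axis. Payload 6.8 kg.
Tool frame: the origin (TCP) lies at the very end of the fingers, on their centre line; the grasp point (between the pads) lies 19 mm behind it; y points along the fingers, x is the direction in which the jaws open and shut, and the axes are right-handed (so a half turn about y gives the same grasp; the last joint's range is limited). The gripper opens to 85 mm and grips with 20 to 120 N. Pads are 22 mm wide; open, the fingers measure 114 mm over their backs; the gripper's body (76 mm by 85 mm) begins 54 mm behind the grasp point. The pads swing forward as they close: fully open they stand 13 mm farther back than shut.
Start: joints at [-1.424, 0.477, 0.022, 1.555, -0.011, 1.109, -0.083], TCP at [0.17, 0.653, 0.231] pointing down, gripper open.
Joint ranges: [-2.96, 2.96], [-0.34, 2.1], [-1.41, 1.46], [0.24, 2.44], [-1.37, 4.51], [0.17, 1.92], [-2.96, 2.96]. Speed limits (rad/s): [2.39, 2.39, 3.14, 3.14, 3.14, 3.14, 3.14].

## Interface

Orientations are given as a rotation vector (axis times angle).
In Python, from bench import r, imaging gives the robot as it stands.
- The arm moves only by the shell command python3 -m jog 'ROWS' [FORCE]. ROWS is text: rows parted by semicolons, each of 7 numbers parted by spaces: the turn, a rotation vector about the tool's x, y, z in degrees, then the shift along the tool's x, y, z in mm, then the opening, from 0 (shut) to 1 (fully open). A call has exactly 5 rows; each row shifts and turns the commanded pose from where the row before left it, along the tool's axes as they then stand; what a row does not reach is not made up. A row lasts 1/12 s, in which the tool goes at most 41.7 mm and 7.16 degrees, less where a joint would pass 70% of its speed; a pose out of reach is approached as far as the arm can. A call with a gripper value outside its range is refused whole. The fingers move at their own pace and stop on an object; FORCE is the grip in N (left out, the last holds). Time passes only in rows, so rows that do not move let the fingers close, or fill a call up. It gives the time, the measured TCP pose, the force and the opening at its end, in the units of the state.
- r.get_obs(): the state, without advancing time (a new reading comes with each control period).
- imaging.grab_frame(name): name is "scene" or "top" or "wrist"; returns a dict with "color" (384x512x3 uint8, red, green, blue), "z_map" (384x512 float32, m along the optical axis (not along the pixel's ray), 0 where there is no reading), "fx", "fy", "cx", "cy" (pixels), "k1" (the pictures are not rectified: a ray, as slopes to the right and down, at radius r is drawn at 1 + k1 r^2 times it, then the intrinsics apply), "world_to_cam" (4x4, takes a point from world to camera coordinates); the wrist camera has in their place "hand_eye" (4x4, takes a point from camera to tool coordinates, whose origin is the TCP and whose axes are the tool frame's). Camera axes: x right, y up, looking along -z (the intrinsics and any distortion apply to the point x, -y, -z); pixel columns grow to the right and rows downward; lengths in m; the calibration is good to about 2 mm. A picture is of the moment at which its call begins: read the wrist's pose just before it.
- r.hand_in(): hands the job in, once; it reports no verdict.
The state is a dict: "clock": time; "joints": joint angles; "qvel": joint speeds; "tau": joint torques, N m; "tcp_pos": TCP position; "orientation": TCP orientation; "contact_force": force on the tool from outside, world axes, zero at the start; "moment": the same for the moment, N m; "grip_width": finger opening in m.
Only numpy, scipy, OpenCV 4.12 (cv2) and the standard library are available. Lean on these libraries where they do the work, as an engineer would, in place of code of your own. Each camera call takes 0.05 s, during which the arm holds its last target.

## Task

The pillar candle is lying on its side on the bench. With the fingertips on top of it, not against its side, roll it sideways along the bench until it lies centred straight in front of the lantern's open doorway, one end still pointing at the doorway, and leave it lying there at rest. Do not grip, lift or stand it up, and leave the lantern and the other things where they are.

Things in the scene. Friction and masses are not known exactly. Their poses are not given: they have to be found in the camera images.
- candle: Ivory plastic LED pillar candle: cylinder 70 mm in diameter, 110 mm long, small dark wick at one end, 0.25 kg, lying on the bench. Origin at its centre (35 mm up; its top at 70 mm). x axis along its length, roughly away from the robot; y and z turn as it rolls. Let go at 0.1 m/s it rolls on about 15 mm; slat gaps do not hinder it. A fingertip on top travels twice as far as its centre.
- lantern: Aluminium lantern, glass sides, 130 mm square, 245 mm high plus ring, standing loose beyond the candle, to its left or right. Origin at the centre of its underside, z up. Its -x axis points straight out of the open doorway, roughly to the robot; doorway centred on y = 0, 100 mm wide, at x = -60 mm. Door leaf stands open at +y, out to x = -100, y = +145 mm. Not to be touched.
- mug: Blue ceramic mug, 80 mm wide, 90 mm high, standing on the bench on the other side from the lantern; origin at the centre of its underside. Leave alone.
- jar: Empty glass jar, 80 mm wide, 125 mm high, standing at one end of the bench; origin at the centre of its underside. Leave alone.
- peg_tray: Red plastic tray of clothespins, 220 x 140 mm (along its x, y), 40 mm high, at the other end of the bench; origin at the centre of its underside. Leave alone.
Things that resemble listed ones, but are neither listed nor needed, are in the scene too. Leave any pink look-alike of the candle alone.

How it is judged:
By the outcome, as a careful person would: the job done as asked, in the order asked, and still so for the second after the job is handed in, with the robot touching nothing.
It also fails if it takes over 64 s, if anything falls off the work surface, if the arm or the gripper's body presses on something with over 40 N, if the wrist force passes 120 N, or if a joint passes its speed limit or range.

## Working session

There is one attempt and no reset: what is moved stays moved. The work goes in short steps, Python scripts to look and compute and a shell command to move; the robot and the scene stay as the last step left them, time stands still between calls to the robot, and variables do not carry over. Pictures are saved under pics/ and viewed, and the job is handed in when it is done.

```bash
ls; mkdir -p pics; python3 - <<'E'
from bench import r, imaging
import cv2,numpy as np,pickle
o=r.get_obs()
for k,v in o.items(): print(k,np.round(v,3))
for n in ["scene","top"]:
    f=imaging.grab_frame(n); pickle.dump(f,open(f'pics/{n}0.pkl','wb'))
    print(n,f['fx'],f['fy'],f['cx'],f['cy'],f['k1'],np.round(f['world_to_cam'],3).tolist())
    cv2.imwrite(f'pics/{n}0.png',cv2.resize(f['color'][:,:,::-1],(768,576)))
E
```

```text
pics
clock 0.0
joints [-1.424  0.478  0.022  1.556 -0.012  1.109 -0.083]
qvel [-0.002  0.001 -0.001  0.    -0.    -0.001  0.001]
tau [-1.0000e-03 -5.9644e+01  1.6080e+00 -2.8121e+01  1.2000e-02  9.0000e-03
 -0.0000e+00]
tcp_pos [0.17  0.653 0.23 ]
orientation [-1.32  -1.019  1.021]
contact_force [-0.956  0.332 -0.039]
moment [-0.003  0.056 -0.051]
grip_width 0.085
scene 456.5779041938801 456.5779041938801 250.40494784960768 193.03523664402084 -0.061936434229201386 [[-0.273, 0.962, -0.001, 0.144], [-0.613, -0.173, 0.771, 0.304], [0.742, 0.211, 0.637, -1.763], [0.0, 0.0, 0.0, 1.0]]
top 384.3470768908469 384.3470768908469 259.63094697754934 188.0834673951086 -0.11641306181819466 [[0.002, -1.0, -0.006, -0.001], [0.992, 0.001, 0.128, -0.575], [-0.128, -0.006, 0.992, -1.215], [0.0, 0.0, 0.0, 1.0]]
```

View pics/scene0.png

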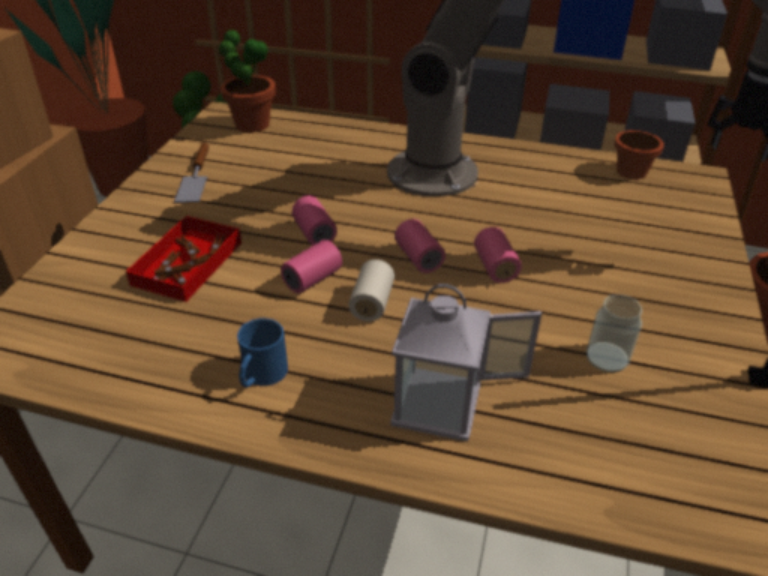

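View pics/top0.png

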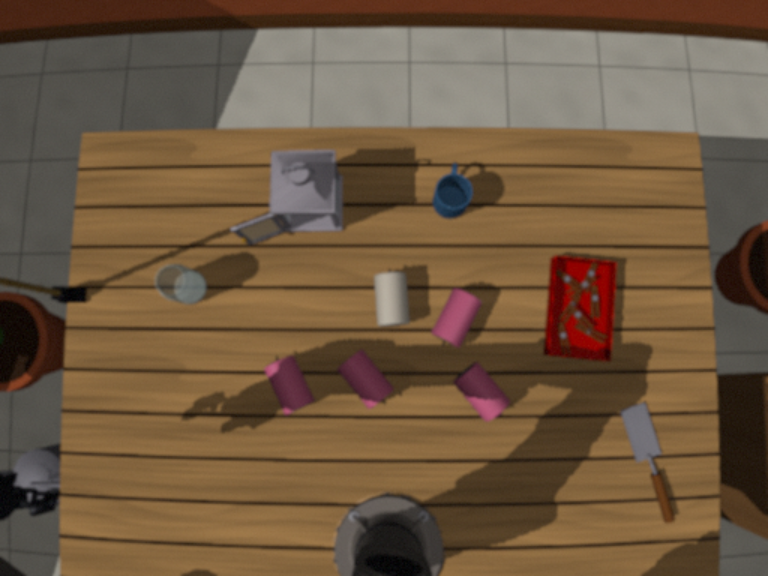

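The ivory candle is at (392,298) in the top view and (372,290) in the scene view. Four pink look-alikes lie at top (457,317), (483,391), (365,379) and (290,384). The lantern is at top (307,190) with its door leaf at (260,228), the mug at (453,195), the jar at (182,284) and the tray at (581,308). I choose the ivory one and measure it next.

```bash
cat > h.py <<'E'
import numpy as np,cv2,pickle
def cloud(f,T=None):
    """world xyz per pixel; T cam->world (default from world_to_cam)"""
    h,w=f['z_map'].shape
    v,u=np.mgrid[:h,:w].astype(float)
    K=np.array([[f['fx'],0,f['cx']],[0,f['fy'],f['cy']],[0,0,1]])
    p=cv2.undistortPoints(np.stack([u.ravel(),v.ravel()],1)[:,None],K,np.array([f['k1'],0,0,0.]))[:,0]
    z=f['z_map'].ravel()
    c=np.stack([p[:,0]*z,-p[:,1]*z,-z,np.ones_like(z)],1)
    if T is None: T=np.linalg.inv(f['world_to_cam'])
    W=(c@T.T)[:,:3]; W[z==0]=np.nan
    return W.reshape(h,w,3)
def proj(f,P,W2C=None):
    P=np.atleast_2d(P); W2C=f['world_to_cam'] if W2C is None else W2C
    c=(np.c_[P,np.ones(len(P))]@W2C.T)
    x=c[:,0]/-c[:,2]; y=-c[:,1]/-c[:,2]; s=1+f['k1']*(x*x+y*y)
    return np.c_[f['fx']*x*s+f['cx'],f['fy']*y*s+f['cy']]
E
python3 - <<'E'
from h import *
for n,cs in (("top",[(225,170,300,230)]),("scene",[(215,160,280,225)])):
    f=pickle.load(open(f'pics/{n}0.pkl','rb'));W=cloud(f);C=f['color'].astype(int)
    sat=C.max(2)-C.min(2)
    x0,y0,x1,y1=cs[0]
    m=np.zeros(sat.shape,bool);m[y0:y1,x0:x1]=True
    hsv=cv2.cvtColor(f['color'],cv2.COLOR_RGB2HSV)
    P=W[m&(W[...,2]>.03)&(W[...,2]<.09)]
    mm=m&(W[...,2]>.03)&(hsv[...,1]<90); 
    P=W[mm]; P=P[np.isfinite(P).all(1)]
    print(n,len(P),P.min(0),P.max(0))
    q=P[:,:2]; 
    (c,s,a)=cv2.minAreaRect(q.astype(np.float32)); print('rect',c,s,a)
    from scipy.optimize import least_squares
    def res(t):
        d=np.array([np.cos(t[2]),np.sin(t[2])]);n_=np.array([-d[1],d[0]])
        rr=np.hypot((q-t[:2]*[0,1]-[c[0],0])@n_,P[:,2]-.035)-.035
        return rr
    s_=least_squares(res,[0,c[1],0],loss='soft_l1',f_scale=.003); print('cyl x=%.3f y=%.4f yaw=%.2f'%(c[0],s_.x[1],np.degrees(s_.x[2])),np.std(s_.fun))
    d=np.array([np.cos(s_.x[2]),np.sin(s_.x[2])]); u=q@d; print('ends',np.percentile(u,[0,1,99,100]))
# table z
    x0,y0,x1,y1=(280,340,330,370)
    # crop lantern
f=pickle.load(open('pics/top0.pkl','rb'))
cv2.imwrite('pics/lt.png',cv2.resize(f['color'][85:235,140:320,::-1],None,fx=4,fy=4,interpolation=cv2.INTER_CUBIC))
f=pickle.load(open('pics/scene0.pkl','rb'))
cv2.imwrite('pics/ls.png',cv2.resize(f['color'][150:300,220:380,::-1],None,fx=4,fy=4,interpolation=cv2.INTER_CUBIC))
E
```

```text
top 743 [ 0.48034563 -0.04055128  0.03806251] [0.59793042 0.03418367 0.07649517]
rect (0.539608359336853, -0.0034757256507873535) (0.11708002537488937, 0.06899183988571167) 4.282289981842041
cyl x=0.540 y=-0.0036 yaw=4.62 0.0027409333650886708
ends [0.47908836 0.48018857 0.58859796 0.59611562]
scene 948 [ 0.48320443 -0.04062859  0.03040473] [0.8078703  0.14454663 0.19986544]
rect (0.6553655862808228, 0.04470817744731903) (0.35525137186050415, 0.09585976600646973) 23.474899291992188
cyl x=0.655 y=0.0488 yaw=26.55 0.052162099870963756
ends [0.42891655 0.43442775 0.78181797 0.78530071]
```

```bash
python3 - <<'E'
from h import *
for n in ("top","scene"):
    f=pickle.load(open(f'pics/{n}0.pkl','rb'));W=cloud(f)
    for lo,hi in ((.005,.03),(.03,.16),(.16,.2),(.2,.24),(.24,.30)):
        m=(W[...,2]>lo)&(W[...,2]<hi)&(W[...,0]>.62)&(W[...,0]<1.1)&(W[...,1]>.06)&(W[...,1]<.42)
        q=W[m][:,:2].astype(np.float32)
        if len(q)>5: print(n,lo,hi,len(q),q.min(0),q.max(0),cv2.minAreaRect(q))
E
```

```text
top 0.005 0.03 780 [0.6228123  0.06014817] [0.94325155 0.41727838] ((0.7832079529762268, 0.238748699426651), (0.35729971528053284, 0.32021287083625793), 89.90055084228516)
top 0.03 0.16 507 [0.6535674  0.11325919] [0.8242245  0.31630132] ((0.705618679523468, 0.18632425367832184), (0.09750636667013168, 0.2573516368865967), 38.785030364990234)
top 0.16 0.2 1404 [0.6646989  0.11031503] [0.827813   0.31603447] ((0.7531875371932983, 0.21578553318977356), (0.1438848078250885, 0.2263796329498291), 9.2758207321167)
top 0.2 0.24 411 [0.7268908  0.13808128] [0.7936637  0.20935863] ((0.7601786851882935, 0.1738322228193283), (0.07138428092002869, 0.0666164681315422), 89.71564483642578)
top 0.24 0.3 37 [0.758946   0.14675976] [0.7653041  0.20058848] ((0.7624359130859375, 0.1737147569656372), (0.0060021840035915375, 0.05386536568403244), 1.040995717048645)
scene 0.005 0.03 773 [0.66962475 0.0781284 ] [0.943508   0.41914916] ((0.8395430445671082, 0.23814693093299866), (0.2940670847892761, 0.29632195830345154), 14.908754348754883)
scene 0.03 0.16 3195 [0.6638196  0.11330929] [0.8277466 0.3171964] ((0.7634290456771851, 0.23160424828529358), (0.08907555788755417, 0.25400590896606445), 45.45363235473633)
scene 0.16 0.2 1842 [0.6665223  0.10821615] [0.8326526  0.31496957] ((0.7584553360939026, 0.21389934420585632), (0.14686709642410278, 0.22991521656513214), 10.001591682434082)
scene 0.2 0.24 582 [0.736841   0.14272146] [0.79987144 0.20617063] ((0.7686739563941956, 0.17436149716377258), (0.06262215971946716, 0.0630064532160759), 1.0224509239196777)
scene 0.24 0.3 68 [0.76205426 0.14503358] [0.76979065 0.20094107] ((0.7658504843711853, 0.17300871014595032), (0.05590284615755081, 0.007617719937115908), 89.34616088867188)
```

View pics/lt.png

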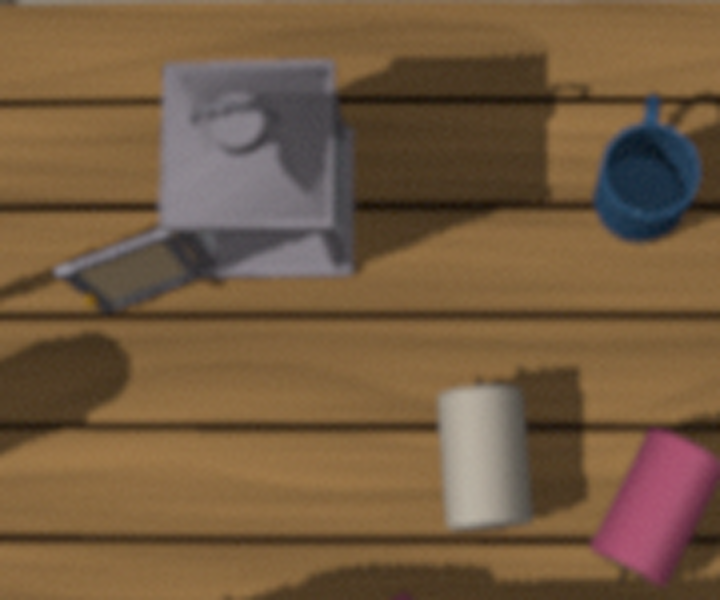

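View pics/ls.png

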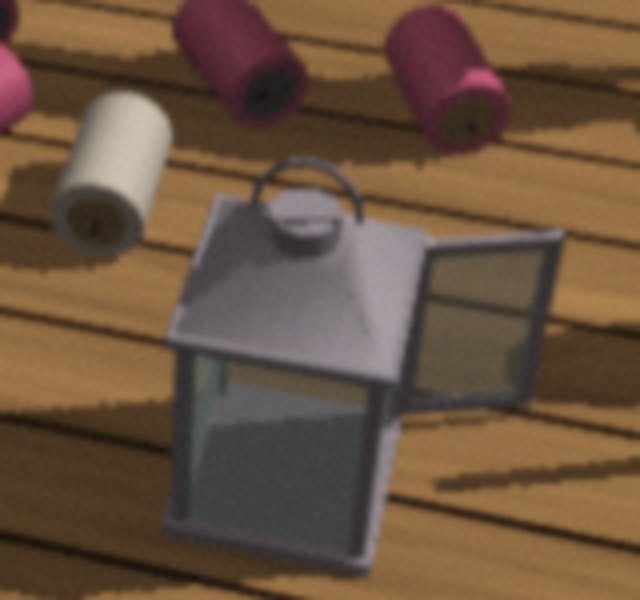

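```bash
python3 - <<'E'
from h import *
for n in ("top","scene"):
    f=pickle.load(open(f'pics/{n}0.pkl','rb'));W=cloud(f)
    # eave level of roof: print z hist and rect for eaves
    for lo,hi in ((.165,.19),(.16,.18),(.175,.2),(.18,.2)):
        m=(W[...,2]>lo)&(W[...,2]<hi)&(W[...,0]>.68)&(W[...,0]<1.1)&(W[...,1]>.06)&(W[...,1]<.245)
        q=W[m][:,:2].astype(np.float32)
        print(n,lo,hi,len(q),cv2.minAreaRect(q))
    # door leaf
    m=(W[...,2]>.03)&(W[...,2]<.2)&(W[...,0]>.6)&(W[...,0]<.75)&(W[...,1]>.25)&(W[...,1]<.35)
    q=W[m]; i=q[:,1].argmax(); print('leaf',q[i], q[q[:,2]>.14].min(0),q[q[:,2]>.14].max(0)); print(np.linalg.svd(q[:,:2]-q[:,:2].mean(0),full_matrices=False)[2][0])
    # table
    m=(np.abs(W[...,0]-.62)<.03)&(np.abs(W[...,1]-.12)<.04); print('table',np.nanmedian(W[m][:,2]))
    m=(np.abs(W[...,0]-.54)<.1)&(np.abs(W[...,1]+.0)<.04)&(W[...,2]>.05)&(W[...,2]<.09); print('candletop',np.percentile(W[m][:,2],95))
E
```

```text
top 0.165 0.19 1028 ((0.7618635892868042, 0.17471610009670258), (0.13290736079216003, 0.12710566818714142), 0.9808522462844849)
top 0.16 0.18 637 ((0.7603349089622498, 0.1778508722782135), (0.13556349277496338, 0.13370317220687866), 0.6565786600112915)
top 0.175 0.2 967 ((0.7605722546577454, 0.1740138977766037), (0.13000567257404327, 0.12570714950561523), 1.0253281593322754)
top 0.18 0.2 727 ((0.7607420682907104, 0.17426550388336182), (0.1065860316157341, 0.1116633340716362), 89.46857452392578)
leaf [0.66371444 0.31630132 0.13808876] [0.6639807  0.2502242  0.14137709] [0.69228616 0.31603446 0.16657559]
[-0.37953431  0.92517766]
table 0.00014414204928137053
candletop 0.07169173795663317
scene 0.165 0.19 1354 ((0.7659119367599487, 0.17364376783370972), (0.1321752369403839, 0.1299133449792862), 0.7498340010643005)
scene 0.16 0.18 887 ((0.7642261385917664, 0.17642363905906677), (0.13547371327877045, 0.13551676273345947), 0.7498339414596558)
scene 0.175 0.2 1185 ((0.7706462740898132, 0.17590796947479248), (0.11815688014030457, 0.118276447057724), 0.7722987532615662)
scene 0.18 0.2 895 ((0.769665002822876, 0.1746985912322998), (0.10676019638776779, 0.10772304236888885), 0.6136736869812012)
leaf [0.67104267 0.31719641 0.07957557] [0.66381963 0.25011004 0.14008981] [0.69801553 0.315506   0.16491739]
[ 0.34758407 -0.93764882]
table -0.7502330977712476
candletop 0.06954613388558452
```

```bash
cat >> h.py <<'E'
from scipy.spatial.transform import Rotation as Rn
def plan(goal,yaw=None,rows=None):
    """shift in tool mm, and turn (deg about tool axes) so tool y=down and tool x = horizontal at yaw (mod 180)"""
    from bench import r
    o=r.get_obs(); R=Rn.from_rotvec(o['orientation']); p=np.array(o['tcp_pos'])
    M=R.as_matrix()
    print('t',round(o['clock'],2),'tcp',np.round(p*1e3,1),'toolx',np.round(M[:,0],3),'y',np.round(M[:,1],3),'F',np.round(o['contact_force'],1),'w',round(o['grip_width'],4))
    print('shift tool mm',np.round(M.T@(np.array(goal)-p)*1e3,1))
    if yaw is not None:
        y=np.radians(yaw);best=None
        for s in (1,-1):
            X=s*np.array([np.cos(y),np.sin(y),0]);Y=np.array([0,0,-1.]);G=np.c_[X,Y,np.cross(X,Y)]
            t=Rn.from_matrix(M.T@G).as_rotvec(degrees=True)
            if best is None or np.linalg.norm(t)<np.linalg.norm(best): best=t
        print('turn tool deg',np.round(best,2))
    return M
E
python3 - <<'E'
from h import *
plan((.54,-.015,.16),4.6)
f=pickle.load(open('pics/top0.pkl','rb'));W=cloud(f)
hsv=cv2.cvtColor(f['color'],cv2.COLOR_RGB2HSV)
m=((hsv[...,0]>160)&(hsv[...,0]<177)&(hsv[...,1]>90)&(W[...,2]>.02)&(W[...,2]<.09)&(abs(W[...,1])<.3)).astype(np.uint8)
n,l,s,c=cv2.connectedComponentsWithStats(m)
for i in range(1,n):
    if s[i,4]>60:
        q=W[l==i]; print(s[i],q.min(0).round(3),q.max(0).round(3))
E
```

```text
t 0.1 tcp [170.  652.7 230.4] toolx [ 0.252  0.968 -0.002] y [-0.    -0.002 -1.   ] F [-0.8 -0.6 -0.5] w 0.0855
shift tool mm [-552.7   71.4 -526.3]
turn tool deg [ 6.00e-02  7.08e+01 -8.00e-02]
[288 193  33  38 695] [ 0.439 -0.194  0.038] [ 0.558 -0.091  0.076]
[226 234  36  38 704] [ 0.309 -0.005  0.044] [0.426 0.106 0.076]
[177 238  32  39 703] [0.293 0.164 0.035] [0.413 0.263 0.077]
[303 242  36  39 717] [ 0.281 -0.249  0.035] [ 0.401 -0.138  0.075]
```

The crops confirm the choice. The ivory candle is at crop (485,455) in the top view, with its wick end towards the lantern, and at (110,175) in the scene view. Its centre is about (0.540, -0.004) with yaw 4.6°. The lantern is at about (0.763, 0.174) with yaw about 0.8°. So I roll it about +175 mm in y, in several strokes.

```bash
python3 -m jog '0 7.08 0 0 0 0 0.5;0 7.08 0 0 0 0 0.5;0 7.08 0 0 0 0 0.5;0 7.08 0 0 0 0 0.5;0 7.08 0 0 0 0 0.5' 20; python3 -m jog '0 7.08 0 0 0 0 0.5;0 7.08 0 0 0 0 0.5;0 7.08 0 0 0 0 0.5;0 7.08 0 0 0 0 0.5;0 7.08 0 0 0 0 0.5'
python3 - <<'E'
from h import *
plan((.54,-.015,.16),4.6)
E
```

```text
clock: 0.52
tcp_pos: [0.17, 0.6529, 0.2307]
orientation: [-1.503, -0.541, 0.542]
contact_force: [0.1, 0.9, 0.4]
grip_width: 0.0425
clock: 0.93
tcp_pos: [0.17, 0.6529, 0.2308]
orientation: [-1.571, -0.058, 0.059]
contact_force: [-0.6, 0.2, -0.0]
grip_width: 0.043
t 0.93 tcp [170.  652.9 230.8] toolx [ 0.997  0.074 -0.   ] y [-0.    -0.001 -1.   ] F [-0.6  0.2 -0. ] w 0.043
shift tool mm [ 319.5   71.3 -693.4]
turn tool deg [ 0.05 -0.35 -0.02]
```

```bash
python3 -m jog '0 0 0 16 0 -34.5 0.5;0 0 0 16 0 -34.5 0.5;0 0 0 16 0 -34.5 0.5;0 0 0 16 0 -34.5 0.5;0 0 0 16 0 -34.5 0.5';python3 -m jog '0 0 0 16 0 -34.5 0.5;0 0 0 16 0 -34.5 0.5;0 0 0 16 0 -34.5 0.5;0 0 0 16 0 -34.5 0.5;0 0 0 16 0 -34.5 0.5';python3 -m jog '0 0 0 16 0 -34.5 0.5;0 0 0 16 0 -34.5 0.5;0 0 0 16 0 -34.5 0.5;0 0 0 16 0 -34.5 0.5;0 0 0 16 0 -34.5 0.5'
python3 - <<'E'
from h import *
plan((.54,-.015,.16),4.6)
E
```

```text
clock: 1.35
tcp_pos: [0.2641, 0.4858, 0.2309]
orientation: [-1.571, -0.063, 0.064]
contact_force: [-0.4, 0.5, 0.4]
grip_width: 0.0427
clock: 1.77
tcp_pos: [0.3576, 0.3203, 0.2312]
orientation: [-1.57, -0.063, 0.064]
contact_force: [0.5, -0.1, 0.8]
grip_width: 0.0428
clock: 2.18
tcp_pos: [0.4511, 0.1548, 0.2313]
orientation: [-1.57, -0.063, 0.063]
contact_force: [0.5, 1.5, 0.1]
grip_width: 0.0427
t 2.18 tcp [451.1 154.8 231.3] toolx [ 0.997  0.08  -0.   ] y [-0.  0. -1.] F [0.5 1.5 0.1] w 0.0427
shift tool mm [  74.9   71.2 -176.4]
turn tool deg [-0.02  0.01 -0.01]
```

```bash
python3 -m jog '0 0 0 15 6 -35 0.5;0 0 0 15 6 -35 0.5;0 0 0 15 6 -35 0.5;0 0 0 15 6 -35 0.5;0 0 0 15 6 -35 0.5'
python3 - <<'E'
from h import *
plan((.54,-.012,.10),4.6)
from bench import r,imaging
o=r.get_obs()
f=imaging.grab_frame('wrist'); T=np.eye(4);T[:3,:3]=Rn.from_rotvec(o['orientation']).as_matrix();T[:3,3]=o['tcp_pos']
f['c2w']=T@f['hand_eye'];pickle.dump(f,open('pics/w1.pkl','wb'))
print(np.round(f['hand_eye'],3).tolist())
cv2.imwrite('pics/w1.png',f['color'][:,:,::-1])
W=cloud(f,f['c2w']);hsv=cv2.cvtColor(f['color'],cv2.COLOR_RGB2HSV)
m=(W[...,2]>.03)&(W[...,2]<.09)&(abs(W[...,1])<.06)&(hsv[...,1]<90)
P=W[m];print(len(P),P.min(0),P.max(0))
E
```

```text
clock: 2.6
tcp_pos: [0.54, -0.0134, 0.2008]
orientation: [-1.57, -0.063, 0.064]
contact_force: [0.2, 0.7, 0.1]
grip_width: 0.0427
t 2.6 tcp [540.  -13.4 200.8] toolx [ 0.997  0.081 -0.   ] y [-0.  0. -1.] F [0.2 0.7 0.1] w 0.0427
shift tool mm [  0.2 100.8   1.3]
turn tool deg [-0.01  0.03 -0.02]
[[1.0, -0.001, 0.001, -0.0], [0.001, 0.325, -0.946, -0.143], [0.001, 0.946, 0.325, 0.084], [0.0, 0.0, 0.0, 1.0]]
9970 [ 0.33889044 -0.04059543  0.03058891] [0.60228123 0.05721823 0.07241592]
```

View pics/w1.png

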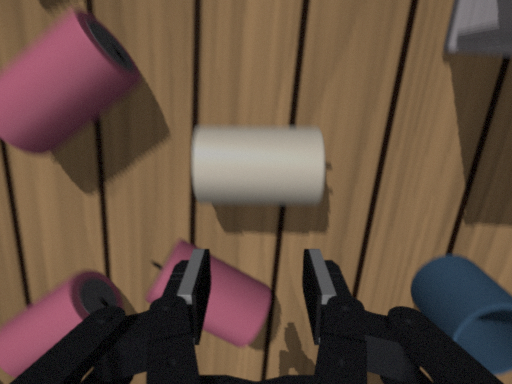

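The wrist view shows the ivory candle lying level, from (192,165) to (325,165), so it is parallel to the jaws, with its wick at the far end. I fit it in 3D next.

```bash
cat >> h.py <<'E'
from scipy.optimize import least_squares
def fitc(f,T=None,near=(.54,0),xr=(.44,.64)):
    W=cloud(f,T);hsv=cv2.cvtColor(f['color'],cv2.COLOR_RGB2HSV)
    m=(W[...,2]>.035)&(W[...,2]<.085)&(abs(W[...,1]-near[1])<.06)&(W[...,0]>xr[0])&(W[...,0]<xr[1])&(hsv[...,1]<90)
    n,l,s,_=cv2.connectedComponentsWithStats(m.astype(np.uint8)); P=W[l==1+s[1:,4].argmax()]; q=P[:,:2]
    x0=(np.percentile(q[:,0],1)+np.percentile(q[:,0],99))/2
    def res(t):
        nn=np.array([-np.sin(t[1]),np.cos(t[1])])
        return np.hypot((q-[x0,t[0]])@nn,P[:,2]-t[2])-.035
    s_=least_squares(res,[near[1],0,.035],loss='soft_l1',f_scale=.002)
    print('candle x %.4f y %.4f z %.4f yaw %.2f n %d rms %.4f'%(x0,s_.x[0],s_.x[2],np.degrees(s_.x[1]),len(P),s_.fun.std()))
    return x0,s_.x[0],s_.x[1]
def look(name,cam='top',near=(.54,0),fit=True):
    from bench import r,imaging
    o=r.get_obs(); f=imaging.grab_frame(cam)
    if cam=='wrist':
        T=np.eye(4);T[:3,:3]=Rn.from_rotvec(o['orientation']).as_matrix();T[:3,3]=o['tcp_pos'];f['c2w']=T@f['hand_eye']
    pickle.dump(f,open(f'pics/{name}.pkl','wb')); cv2.imwrite(f'pics/{name}.png',f['color'][:,:,::-1])
    if fit: 
        try: fitc(f,f.get('c2w'),near)
        except Exception as e: print('fit fail',e)
    return f
E
python3 - <<'E'
from h import *
f=pickle.load(open('pics/w1.pkl','rb'));fitc(f,f['c2w'])
f=pickle.load(open('pics/top0.pkl','rb'));fitc(f)
f=pickle.load(open('pics/scene0.pkl','rb'));fitc(f)
E
```

```text
candle x 0.5387 y -0.0060 z 0.0351 yaw 4.35 n 9931 rms 0.0012
candle x 0.5366 y -0.0038 z 0.0346 yaw 4.57 n 743 rms 0.0027
candle x 0.5449 y -0.0047 z 0.0329 yaw 4.46 n 657 rms 0.0032
```

```bash
python3 -m jog '0 0 0 0 40 0 0.5;0 0 0 0 40 0 0.5;0 0 0 0 35 0 0.5;0 0 0 0 8 0 0.5;0 0 0 0 1 0 0.5';python3 -m jog '0 0 0 0 2 0 0.5;0 0 0 0 2 0 0.5;0 0 0 0 2 0 0.5;0 0 0 0 0 0 0.5;0 0 0 0 0 0 0.5'
```

```text
clock: 3.07
tcp_pos: [0.5376, -0.0118, 0.0753]
orientation: [-1.571, -0.059, 0.067]
contact_force: [-0.9, -0.8, 0.3]
grip_width: 0.0427
clock: 3.48
tcp_pos: [0.5403, -0.0116, 0.0723]
orientation: [-1.569, -0.065, 0.062]
contact_force: [-0.6, 0.1, -0.8]
grip_width: 0.0428
```

```bash
python3 -m jog '0 0 0 0 1 0 0.5;0 0 0 0 1 0 0.5;0 0 0 0 1 0 0.5;0 0 0 0 1 0 0.5;0 0 0 0 0 0 0.5'; python3 - <<'E'
from h import *
plan((.54,-.012,.065),4.6)
E
```

```text
clock: 3.9
tcp_pos: [0.5399, -0.012, 0.0681]
orientation: [-1.569, -0.063, 0.063]
contact_force: [-2.8, -0.3, 9.5]
grip_width: 0.0425
t 3.9 tcp [539.9 -12.   68.1] toolx [0.997 0.08  0.   ] y [ 0.     0.001 -1.   ] F [-2.8 -0.3  9.5] w 0.0425
shift tool mm [0.1 3.1 0. ]
turn tool deg [-0.03 -0.02  0.01]
```

```bash
python3 -m jog '0 0.1 0 0 0 3 0.5;0 0.1 0 0 0 6 0.5;0 0.1 0 0 0 8 0.5;0 0.1 0 0 0 8 0.5;0 0.1 0 0 0 5 0.5';python3 -m jog '0 0 0 0 0 2 0.5;0 0 0 0 0 0 0.5;0 0 0 0 -3 0 0.5;0 0 0 0 -15 0 0.5;0 0 0 0 -20 0 0.5'; python3 - <<'E'
from h import *
look('t2','top'); plan((.54,.001,.100))
f=look('w2','wrist')
E
```

```text
clock: 4.32
tcp_pos: [0.5375, 0.0188, 0.068]
orientation: [-1.569, -0.057, 0.057]
contact_force: [-2.1, -0.4, 8.1]
grip_width: 0.043
clock: 4.73
tcp_pos: [0.5359, 0.0199, 0.1045]
orientation: [-1.571, -0.053, 0.059]
contact_force: [0.7, -0.5, 0.9]
grip_width: 0.0425
candle x 0.5033 y 0.0106 z 0.0359 yaw 2.77 n 52 rms 0.0014
t 4.78 tcp [538.7  19.7 108.6] toolx [0.998 0.07  0.003] y [ 0.003  0.    -1.   ] F [ 1.6 -0.6  2.5] w 0.0425
shift tool mm [ -0.    8.6 -18.7]
candle x 0.5372 y 0.0098 z 0.0351 yaw 4.30 n 17277 rms 0.0013
```

Rolling works: the finger moved 32 mm and the candle 15 mm, to y = 9.8 mm. I continue with regular strokes.

```bash
python3 -m jog '0 0 0 0 0 -20 0.5;0 0 0 0 26 0 0.5;0 0 0 0 9 0 0.5;0 0 0 0 3 0 0.5;0 0 0 0 0 0 0.5';python3 -m jog '0 0.2 0 0 0 3 0.5;0 0.2 0 0 0 8 0.5;0 0.2 0 0 0 9 0.5;0 0.2 0 0 0 9 0.5;0 0.2 0 0 0 8 0.5';python3 -m jog '0 0 0 0 0 3 0.5;0 0 0 0 0 0 0.5;0 0 0 0 -3 0 0.5;0 0 0 0 -9 0 0.5;0 0 0 0 0 -20 0.5'; python3 - <<'E'
from h import *
f=look('w3','wrist',(.54,.03)); plan((.54,.02,.100))
E
```

```text
clock: 5.25
tcp_pos: [0.5377, -0.0007, 0.0677]
orientation: [-1.57, -0.053, 0.057]
contact_force: [-6.1, -1.9, 14.5]
grip_width: 0.0425
clock: 5.67
tcp_pos: [0.5353, 0.0378, 0.0679]
orientation: [-1.569, -0.041, 0.045]
contact_force: [-5.1, -0.5, 14.2]
grip_width: 0.0428
clock: 6.08
tcp_pos: [0.5377, 0.0245, 0.0799]
orientation: [-1.568, -0.047, 0.047]
contact_force: [0.3, 0.2, -0.2]
grip_width: 0.0425
candle x 0.5361 y 0.0306 z 0.0351 yaw 3.91 n 24124 rms 0.0008
t 6.13 tcp [537.8  17.2  80.2] toolx [0.999 0.053 0.001] y [ 0.001 -0.002 -1.   ] F [-0.4 -4.4  0.6] w 0.0426
shift tool mm [  2.4 -19.8   2.7]
```

```bash
python3 -m jog '0 0 0 0 0 0 0.5;0 0 0 0 9 0 0.5;0 0 0 0 3 0 0.5;0 0 0 0 0 0 0.5;0 0.3 0 0 0 3 0.5';python3 -m jog '0 0.3 0 0 0 8 0.5;0 0.3 0 0 0 9 0.5;0 0.3 0 0 0 9 0.5;0 0.3 0 0 0 8 0.5;0 0 0 0 0 3 0.5';python3 -m jog '0 0 0 0 0 0 0.5;0 0 0 0 -3 0 0.5;0 0 0 0 -9 0 0.5;0 0 0 0 0 -20 0.5;0 0 0 0 0 0 0.5'; python3 - <<'E'
from h import *
f=look('w4','wrist',(.54,.05)); plan((.54,.04,.080))
E
```

```text
clock: 6.55
tcp_pos: [0.5373, 0.0229, 0.0678]
orientation: [-1.57, -0.038, 0.038]
contact_force: [-3.4, -1.6, 16.9]
grip_width: 0.0429
clock: 6.97
tcp_pos: [0.5352, 0.0626, 0.0676]
orientation: [-1.569, -0.023, 0.025]
contact_force: [-4.6, 0.4, 15.4]
grip_width: 0.0428
clock: 7.38
tcp_pos: [0.5362, 0.0374, 0.0798]
orientation: [-1.572, -0.02, 0.019]
contact_force: [-0.2, -1.1, -0.3]
grip_width: 0.0422
candle x 0.5353 y 0.0509 z 0.0351 yaw 3.33 n 25775 rms 0.0011
t 7.43 tcp [536.   38.7  79.5] toolx [ 1.     0.025 -0.   ] y [-0.    -0.001 -1.   ] F [-0.2 -0.1 -0.3] w 0.0427
shift tool mm [ 4.  -0.5  1.2]
```

```bash
python3 -m jog '0 0 0 0 0 2 0.5;0 0 0 0 9 0 0.5;0 0 0 0 3 0 0.5;0 0 0 0 0 0 0.5;0 0.3 0 0 0 3 0.5';python3 -m jog '0 0.3 0 0 0 8 0.5;0 0.3 0 0 0 9 0.5;0 0.3 0 0 0 9 0.5;0 0.3 0 0 0 8 0.5;0 0 0 0 0 3 0.5';python3 -m jog '0 0 0 0 0 0 0.5;0 0 0 0 -3 0 0.5;0 0 0 0 -9 0 0.5;0 0 0 0 0 -20 0.5;0 0 0 0 0 0 0.5'; python3 - <<'E'
from h import *
f=look('w5','wrist',(.54,.07)); plan((.54,.06,.080))
E
```

```text
clock: 7.85
tcp_pos: [0.5363, 0.045, 0.0679]
orientation: [-1.57, -0.018, 0.018]
contact_force: [-4.1, -0.3, 17.2]
grip_width: 0.0427
clock: 8.27
tcp_pos: [0.5348, 0.0846, 0.0674]
orientation: [-1.569, -0.002, 0.004]
contact_force: [-4.8, 1.1, 12.8]
grip_width: 0.0426
clock: 8.68
tcp_pos: [0.5357, 0.0592, 0.0798]
orientation: [-1.572, 0.0, -0.001]
contact_force: [-0.4, -1.1, 0.2]
grip_width: 0.0425
candle x 0.5347 y 0.0706 z 0.0351 yaw 2.69 n 25352 rms 0.0012
t 8.73 tcp [535.5  60.5  79.5] toolx [ 1.    -0.001  0.   ] y [ 0.    -0.001 -1.   ] F [0.5 0.1 0.3] w 0.0425
shift tool mm [ 4.5 -0.5 -0.5]
```

```bash
python3 -m jog '0 0 0 0 0 0 0.5;0 0 0 0 9 0 0.5;0 0 0 0 3 0 0.5;0 0 0 0 0 0 0.5;0 0.3 0 0 0 3 0.5';python3 -m jog '0 0.3 0 0 0 8 0.5;0 0.3 0 0 0 9 0.5;0 0.3 0 0 0 9 0.5;0 0.3 0 0 0 8 0.5;0 0 0 0 0 3 0.5';python3 -m jog '0 0 0 0 0 0 0.5;0 0 0 0 -3 0 0.5;0 0 0 0 -9 0 0.5;0 0 0 0 0 -20 0.5;0 0 0 0 0 0 0.5'; python3 - <<'E'
from h import *
f=look('w6','wrist',(.54,.09)); plan((.54,.08,.080))
E
```

```text
clock: 9.15
tcp_pos: [0.5358, 0.065, 0.0679]
orientation: [-1.57, 0.003, -0.003]
contact_force: [-5.0, -1.5, 17.2]
grip_width: 0.0424
clock: 9.57
tcp_pos: [0.535, 0.1046, 0.0674]
orientation: [-1.569, 0.019, -0.015]
contact_force: [-6.5, 1.5, 14.5]
grip_width: 0.0427
clock: 9.98
tcp_pos: [0.5356, 0.0791, 0.0798]
orientation: [-1.572, 0.021, -0.022]
contact_force: [-0.1, -0.6, 0.0]
grip_width: 0.0424
candle x 0.5344 y 0.0905 z 0.0351 yaw 2.06 n 25317 rms 0.0012
t 10.03 tcp [535.4  80.5  79.5] toolx [ 1.    -0.027  0.   ] y [ 0.    -0.001 -1.   ] F [0.2 0.7 0.4] w 0.0424
shift tool mm [ 4.6 -0.5 -0.4]
```

```bash
python3 -m jog '0 0 0 0 0 0 0.5;0 0 0 0 9 0 0.5;0 0 0 0 3 0 0.5;0 0 0 0 0 0 0.5;0 0.3 0 0 0 3 0.5';python3 -m jog '0 0.3 0 0 0 8 0.5;0 0.3 0 0 0 9 0.5;0 0.3 0 0 0 9 0.5;0 0.3 0 0 0 8 0.5;0 0 0 0 0 3 0.5';python3 -m jog '0 0 0 0 0 0 0.5;0 0 0 0 -3 0 0.5;0 0 0 0 -9 0 0.5;0 0 0 0 0 -20 0.5;0 0 0 0 0 0 0.5'; python3 - <<'E'
from h import *
f=look('w7','wrist',(.54,.11)); plan((.54,.1,.080))
E
```

```text
clock: 10.45
tcp_pos: [0.5358, 0.0851, 0.0679]
orientation: [-1.57, 0.024, -0.023]
contact_force: [-4.0, -1.3, 18.1]
grip_width: 0.0431
clock: 10.87
tcp_pos: [0.5357, 0.1246, 0.0674]
orientation: [-1.569, 0.04, -0.035]
contact_force: [-7.8, 0.7, 16.5]
grip_width: 0.0424
clock: 11.28
tcp_pos: [0.5361, 0.0991, 0.0797]
orientation: [-1.572, 0.041, -0.042]
contact_force: [-0.1, -1.1, 0.7]
grip_width: 0.0427
candle x 0.5343 y 0.1102 z 0.0351 yaw 1.46 n 25243 rms 0.0010
t 11.33 tcp [536.  100.4  79.5] toolx [ 0.999 -0.053  0.   ] y [ 0.    -0.001 -1.   ] F [-0.2 -0.6 -0.7] w 0.0427
shift tool mm [ 4.  -0.5 -0.2]
```

```bash
python3 -m jog '0 0 0 0 0 0 0.5;0 0 0 0 9 0 0.5;0 0 0 0 3 0 0.5;0 0 0 0 0 0 0.5;0 0.3 0 0 0 3 0.5';python3 -m jog '0 0.3 0 0 0 8 0.5;0 0.3 0 0 0 9 0.5;0 0.3 0 0 0 9 0.5;0 0.3 0 0 0 8 0.5;0 0 0 0 0 3 0.5';python3 -m jog '0 0 0 0 0 0 0.5;0 0 0 0 -3 0 0.5;0 0 0 0 -9 0 0.5;0 0 0 0 0 -20 0.5;0 0 0 0 0 0 0.5'; python3 - <<'E'
from h import *
f=look('w8','wrist',(.54,.13)); plan((.54,.12,.080))
E
```

```text
clock: 11.75
tcp_pos: [0.5363, 0.1051, 0.0679]
orientation: [-1.57, 0.044, -0.044]
contact_force: [-5.3, -0.8, 18.3]
grip_width: 0.0429
clock: 12.17
tcp_pos: [0.537, 0.1448, 0.0675]
orientation: [-1.568, 0.061, -0.055]
contact_force: [-8.2, 0.5, 16.4]
grip_width: 0.0426
clock: 12.58
tcp_pos: [0.5371, 0.1191, 0.0797]
orientation: [-1.571, 0.062, -0.063]
contact_force: [-0.7, -1.2, -0.8]
grip_width: 0.0428
candle x 0.5346 y 0.1299 z 0.0351 yaw 0.75 n 25229 rms 0.0013
t 12.63 tcp [537.  120.4  79.5] toolx [ 0.997 -0.079  0.   ] y [ 0.    -0.001 -1.   ] F [-1.2  0.3  0.7] w 0.0428
shift tool mm [ 3.  -0.5 -0.2]
```

```bash
python3 -m jog '0 -5.2 0 0 0 1 0.5;0 0 0 0 9 0 0.5;0 0 0 0 3 0 0.5;0 0 0 0 0 0 0.5;0 0 0 0 0 3 0.5';python3 -m jog '0 0 0 0 0 8 0.5;0 0 0 0 0 9 0.5;0 0 0 0 0 9 0.5;0 0 0 0 0 8 0.5;0 0 0 0 0 3 0.5';python3 -m jog '0 0 0 0 0 0 0.5;0 0 0 0 -3 0 0.5;0 0 0 0 -9 0 0.5;0 0 0 0 0 -20 0.5;0 0 0 0 0 0 0.5'; python3 - <<'E'
from h import *
f=look('w9','wrist',(.54,.15)); plan((.54,.14,.080))
W=cloud(f,f['c2w'])
m=(W[...,0]>.66)&(W[...,0]<.9)&(W[...,1]<.26)&(W[...,1]>.07)&(W[...,2]>.005)
print(m.sum(),W[m].min(0),W[m].max(0))
E
```

```text
clock: 13.05
tcp_pos: [0.5374, 0.1261, 0.068]
orientation: [-1.57, -0.009, 0.008]
contact_force: [-3.8, 0.5, 15.6]
grip_width: 0.0426
clock: 13.47
tcp_pos: [0.5368, 0.1656, 0.0673]
orientation: [-1.569, -0.011, 0.01]
contact_force: [-0.8, 1.4, 5.9]
grip_width: 0.043
clock: 13.88
tcp_pos: [0.5369, 0.1397, 0.0798]
orientation: [-1.572, -0.008, 0.007]
contact_force: [0.8, -0.2, 0.0]
grip_width: 0.0423
candle x 0.5342 y 0.1499 z 0.0351 yaw 0.75 n 25167 rms 0.0011
t 13.93 tcp [536.8 141.1  79.6] toolx [ 1.    0.01 -0.  ] y [-0.    -0.001 -1.   ] F [-0.6 -0.3 -1.4] w 0.0428
shift tool mm [ 3.2 -0.4 -1.2]
1445 [0.69605005 0.10689542 0.00500182] [0.70976506 0.18203394 0.02148599]
```

View pics/w9.png

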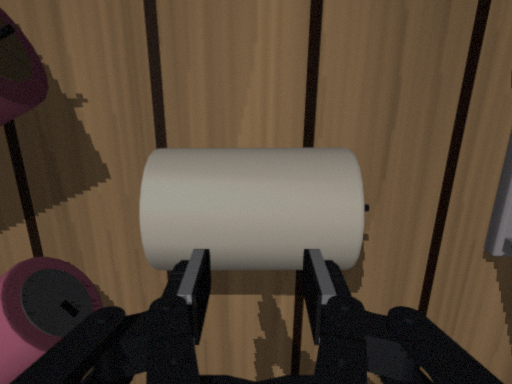

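```bash
python3 -m jog '0 0 0 0 0 0 0.5;0 0 0 0 9 0 0.5;0 0 0 0 3 0 0.5;0 0 0 0 0 0 0.5;0 0 0 0 0 3 0.5';python3 -m jog '0 0 0 0 0 8 0.5;0 0 0 0 0 9 0.5;0 0 0 0 0 9 0.5;0 0 0 0 0 8 0.5;0 0 0 0 0 3 0.5';python3 -m jog '0 0 0 0 0 0 0.5;0 0 0 0 -3 0 0.5;0 0 0 0 -9 0 0.5;0 0 0 0 -35 0 0.5;0 0 0 0 -35 -5 0.5';python3 -m jog '0 0 0 0 -35 -20 0.5;0 0 0 0 -35 -20 0.5;0 0 0 0 -35 -20 0.5;0 0 0 0 0 0 0.5;0 0 0 0 0 0 0.5'; python3 - <<'E'
from h import *
f=look('w10','wrist',(.54,.17)); plan((.54,.17,.080))
W=cloud(f,f['c2w'])
m=(W[...,0]>.66)&(W[...,0]<.9)&(W[...,1]<.40)&(W[...,1]>.07)&(W[...,2]>.01)
print(m.sum(),W[m].min(0),W[m].max(0))
f=look('t10','top',(.54,.17))
f=look('s10','scene',(.54,.17))
E
```

```text
clock: 14.35
tcp_pos: [0.537, 0.1464, 0.068]
orientation: [-1.57, -0.011, 0.011]
contact_force: [-3.7, 0.2, 15.0]
grip_width: 0.043
clock: 14.77
tcp_pos: [0.5364, 0.1858, 0.0673]
orientation: [-1.569, -0.013, 0.012]
contact_force: [-0.5, 0.9, 5.3]
grip_width: 0.0426
clock: 15.18
tcp_pos: [0.5347, 0.1785, 0.1489]
orientation: [-1.573, -0.009, 0.015]
contact_force: [0.7, 0.9, 0.9]
grip_width: 0.0428
clock: 15.6
tcp_pos: [0.5382, 0.1169, 0.2565]
orientation: [-1.568, -0.012, 0.006]
contact_force: [-0.1, 0.2, -0.8]
grip_width: 0.0431
candle x 0.5340 y 0.1698 z 0.0351 yaw 0.78 n 8040 rms 0.0015
t 15.65 tcp [537.  118.1 254.7] toolx [1.    0.013 0.001] y [ 0.001  0.001 -1.   ] F [-0.7 -0.1 -1.4] w 0.0423
shift tool mm [  3.5 174.8  51.6]
20905 [0.67917963 0.10631514 0.01000253] [0.80171905 0.27195039 0.17971832]
candle x 0.4967 y 0.1724 z 0.0348 yaw -0.00 n 1 rms 0.0000
candle x 0.5267 y 0.1710 z 0.0336 yaw 0.16 n 330 rms 0.0013
```

View pics/w10.png

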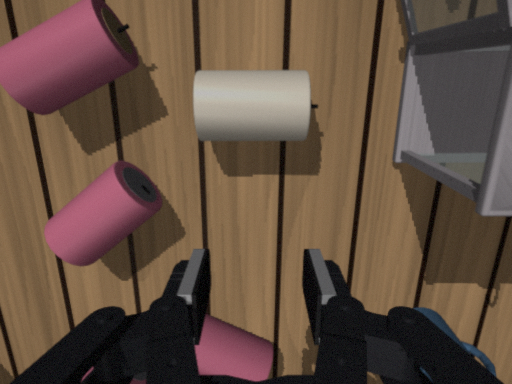

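View pics/t10.png

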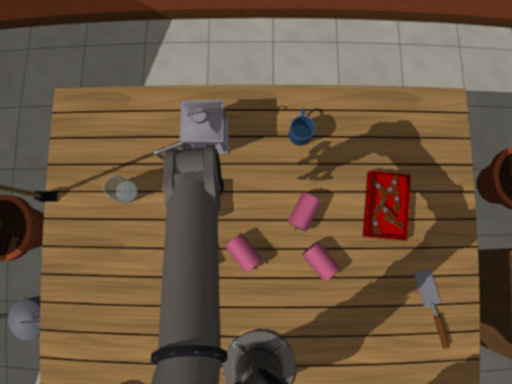

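The wrist view shows the candle from (195,105) to (310,105) and the lantern plinth's front edge from (410,45) to (397,162), so the candle faces the doorway. I now measure both in this same picture.

```bash
python3 - <<'E'
from h import *
f=pickle.load(open('pics/w10.pkl','rb'));W=cloud(f,f['c2w'])
m=(W[...,0]>.66)&(W[...,0]<.73)&(W[...,2]>.006)&(W[...,2]<.06)&(W[...,1]>.08)&(W[...,1]<.28)
P=W[m];print(np.percentile(P,[0,1,5,50,95,99,100],axis=0).round(4))
e=[]
for y in np.arange(.105,.26,.008):
    q=P[(P[:,1]>y)&(P[:,1]<y+.008)]
    if len(q)>5: 
        i=q[:,0].min(); e.append((y+.004,i)); print(round(y+.004,3),len(q),round(i,4),q[q[:,0].argmin(),2].round(3))
e=np.array(e); k=(e[:,0]>.115)&(e[:,0]<.225); print(np.degrees(np.arctan(-np.polyfit(e[k,0],e[k,1],1)[0])),np.polyval(np.polyfit(e[k,0],e[k,1],1),.173))
# right side face along x
Q=W[(W[...,0]>.69)&(W[...,0]<.85)&(W[...,2]>.006)&(W[...,2]<.025)&(W[...,1]>.08)&(W[...,1]<.28)]
for x in np.arange(.695,.83,.01):
    q=Q[(Q[:,0]>x)&(Q[:,0]<x+.01)]
    if len(q)>5: print('side',round(x+.005,3),len(q),q[:,1].min().round(4),q[:,1].max().round(4))
cv2.imwrite('pics/w10c.png',cv2.resize(f['color'][0:220,330:512,::-1],None,fx=3.5,fy=2.7*1.3,interpolation=cv2.INTER_CUBIC)[:600])
z=pickle.load(open('pics/t10.pkl','rb'));cv2.imwrite('pics/t10c.png',cv2.resize(z['color'][80:210,140:290,::-1],None,fx=4,fy=4,interpolation=cv2.INTER_CUBIC))
E
```

```text
[[0.6792 0.1063 0.006 ]
 [0.682  0.1116 0.007 ]
 [0.6851 0.1181 0.0103]
 [0.7041 0.1903 0.0126]
 [0.7275 0.2599 0.0535]
 [0.7294 0.2671 0.0588]
 [0.73   0.272  0.06  ]]
0.109 81 0.6977 0.009
0.117 315 0.6977 0.009
0.125 314 0.6974 0.013
0.133 217 0.6972 0.011
0.141 229 0.697 0.007
0.149 222 0.6972 0.01
0.157 240 0.6967 0.012
0.165 242 0.6966 0.008
0.173 255 0.6961 0.009
0.181 239 0.6964 0.007
0.189 264 0.6959 0.011
0.197 269 0.696 0.01
0.205 271 0.6957 0.012
0.213 281 0.6958 0.008
0.221 333 0.6953 0.013
0.229 279 0.6937 0.032
0.237 208 0.6906 0.022
0.245 235 0.6876 0.024
0.253 240 0.6842 0.02
0.261 238 0.6814 0.024
1.242918293482101 0.696403271749513
side 0.7 1191 0.1063 0.2346
side 0.71 917 0.1063 0.2221
side 0.72 916 0.1178 0.2232
side 0.73 951 0.1178 0.2242
side 0.74 957 0.118 0.2252
side 0.75 965 0.1181 0.226
side 0.76 976 0.1183 0.2262
side 0.77 975 0.1184 0.2263
side 0.78 972 0.1186 0.2264
side 0.79 978 0.1187 0.2265
side 0.8 502 0.1191 0.2265
```

View pics/w10c.png

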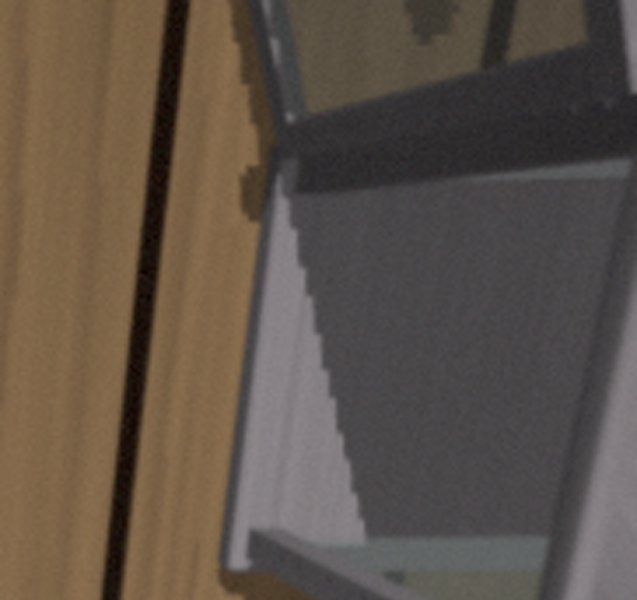

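```bash
python3 -m jog '0 0 0 0 0 0 0.5;0 0 0 0 0 0 0.5;0 0 0 0 0 0 0.5;0 0 0 0 0 0 0.5;0 0 0 0 0 0 0.5'; python3 - <<'E'
from h import *
from bench import r
look('w11','wrist',(.54,.17)); print(r.hand_in())
E
```

```text
clock: 16.17
tcp_pos: [0.537, 0.1182, 0.2539]
orientation: [-1.571, -0.011, 0.012]
contact_force: [0.3, -0.7, 0.4]
grip_width: 0.0425
candle x 0.5339 y 0.1699 z 0.0351 yaw 0.81 n 8170 rms 0.0010
the job is handed in; nothing more can be done
None
```

I rolled the ivory candle about 175 mm sideways with the fingertips on top of it, in nine short strokes. The downward force was about 5–18 N, and I turned the candle slightly along the way to line it up with the lantern. It was never gripped or lifted, and I handed the job in at about 16 s.

- **Position:** The candle lies at (0.534, 0.170) with yaw 0.8°. The doorway centre line at that x is y ≈ 0.168–0.169, and the lantern's yaw is about 0.8–1.2°. That leaves it within about 2 mm and 0.5° of centred.
- **At rest:** Two wrist-camera fits about 0.5 s apart agreed to 0.1 mm. The gripper was raised well clear and the contact force was about zero.
- **Other things:** I saw no change in the mug, jar, tray or pink candles, and the lantern measured within 2 mm of its first position.
- **Checks that failed or disagreed:** The arm hid the candle from the top camera in the last view, so that fit failed. The scene camera saw the candle only partly and gave y = 0.171 with yaw 0.2°. The cameras differ by about 1–2 mm, so I took the final comparison from the wrist picture alone.

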